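# Open the mass case for the balance check

## Task

Open the larger of the two grey mass cases for the balance check, with fingertip pushes only: nothing is to be picked up. First push the lidded pot that stands close behind that case along the table, out of the way of the lid (the lid must not touch it), then raise the lid by its front lip and flip it over past upright so that it stays lying back, fully open, by itself. The pot stays upright on the table, the case stays where it is, the smaller case stays shut, and everything else is left where it stands.

Things in the scene. Friction and masses are not known exactly. Their poses are not given: they have to be found in the camera images.
- large_case: the larger mass case, mid-grey plastic, heavy (about 2 kg), loose on the table: base 115 mm deep (x) by 170 mm wide (y) by 42 mm high, 70 mm high with the lid shut. Origin at the centre of its underside; its front, with the lid's lip, faces its own -x, its hinge line runs along y on the far (+x) upper rim of the base. Two small undone catches hang 5 mm proud of the front, 61 mm either side of the middle; they do not hold the lid
- large_case_lid (a joint): opening angle of the large case's lid: 0 shut, 1.57 upright, 2.25 the hinge's stop, fully open. No spring: the lid (about 0.13 kg, a hollow shell 28 mm deep and 4 mm thick, open below) falls shut below about 1.25 and falls open by itself beyond that. While it opens, its back top edge swings out 28 mm behind the hinge line; at the stop it leans out as far as 95 mm behind the hinge line
- large_case_lip (a point): underside of the lid's front lip, at its middle: a flat tongue 80 mm wide, 4 mm thick, that stands 15 mm proud of the case's front at the lid's lower rim, its underside 42 mm above the table when shut; nothing is below it but the table. The point is 7.5 mm out from the case's front, 122 mm from the hinge line. It turns with the lid
- large_case_hinge (a point): middle of the large case's hinge line, 57.5 mm behind the case's centre, 42 mm above the table; axes as the case's
- pot: round pot with a pressed-on white lid, standing 13 to 30 mm behind the large case and within 40 mm of its middle sideways: 74 mm high, 100 mm across at its lid, 82 mm at its foot, about 0.28 kg, closed and solid. Origin at the centre of its underside
- small_case: the smaller mass case, same make and same plastic: 80 mm deep (x), 115 mm wide (y), 52 mm high. To be left shut. Origin at the centre of its underside
- small_case_lid (a joint): opening angle of the small case's lid, 0 shut; to be left shut
- spare_pot: identical second pot, 100 mm across and 74 mm high; a bystander. Origin at the centre of its underside
- jug: clear plastic measuring jug, 110 mm across, 150 mm high, with a handle on its +y side; a bystander. Origin at the centre of its underside
- flask: conical glass flask with a rubber stopper, 86 mm across the base, 148 mm high; a bystander. Origin at the centre of its underside
- dish: rectangular glass oven dish 150 x 210 x 60 mm; a bystander. Origin at the centre of its underside
- petri: clear petri dish, 92 mm across, 15 mm high; a bystander. Origin at the centre of its underside
- beaker: glass beaker, 72 mm across, 95 mm high; a bystander. Origin at the centre of its underside
- marker: felt marker pen lying along its x axis, 127 mm long, 17 mm thick; a bystander. Origin on the table side, at its middle
Not all that is in view belongs to the job. What is shaped like the large_case but green or purple is not meant.

How it is judged:
By the outcome, as a careful person would: the job done as asked, in the order asked, and still so for the second after the job is handed in, with the robot touching nothing.
It also fails if it takes over 58 s, if anything falls off the work surface, if the arm or the gripper's body presses on something with over 40 N, if the wrist force passes 120 N, or if a joint passes its speed limit or range.

## Robot

A 7-joint arm with a two-finger parallel gripper is mounted at the origin on the work surface. World frame = base frame: x ahead of the robot, y to its left, z up, the work surface at z = 0. Lengths are in m, angles in rad, forces in N, time in s.
With the tool pointing down it reaches from about 0.4 to 0.85 m from the base axis. Payload 4.5 kg.
Tool frame: the origin (TCP) lies at the very end of the fingers, on their centre line; the grasp point (between the pads) lies 19 mm behind it; x points along the fingers, y is the direction in which the jaws open and shut, and the axes are right-handed (so a half turn about x gives the same grasp; the last joint's range is limited). The gripper opens to 88 mm and grips with 3 to 60 N. Pads are 18 mm wide; open, the fingers measure 123 mm over their backs; the gripper's body (75 mm by 187 mm) begins 45 mm behind the grasp point.
Start: joints at [-1.107, 0.689, -0.195, 1.565, 0.157, 0.902, -0.215], TCP at [0.26, 0.568, 0.239] pointing down, gripper open.
Joint ranges: [-3.01, 3.01], [-0.46, 2.08], [-1.47, 1.51], [0.13, 2.56], [-1, 4.14], [0.04, 2.09], [-2.66, 2.66]. Speed limits (rad/s): [2.57, 2.57, 3.14, 3.14, 3.14, 3.14, 3.14].

## Interface

Orientations are given as a unit quaternion [w, x, y, z].
In Python, from cell import ctrl gives the robot as it stands.
- The arm moves only by the shell command python3 -m inch 'ROWS' [OPENING] [FORCE]. ROWS is a JSON object of lists of equal length, an entry for each row: "xyz": the shift along the tool's x, y, z each as a share of 0.75 m, from -1 to 1, a list of three; "rotation": the turn, a rotation vector about the tool's x, y, z each as a share of pi rad, from -1 to 1, a list of three. A call has 1 to 8 rows; each row is the pose to reach, as a shift and turn from the pose commanded when the call began, along the tool's axes at that moment, turning the shorter way round; what a row does not reach only later rows make up. A row lasts 1/8 s, in which the tool goes at most 62.5 mm and 10.7 degrees, less where a joint would pass 70% of its speed; a pose out of reach is approached as far as the arm can. A call with a number of a shift or a turn outside -1 to 1 is refused whole. A call with a gripper value outside its range is refused whole. OPENING is the closure, from 0 (fully open) to 1 (shut), set as the call begins (- or left out, the last holds). The fingers move at their own pace and stop on an object; FORCE is the grip in N (left out, the last holds). Time passes only in rows, so rows that repeat a pose let the fingers close. It gives the time, the measured TCP pose, the force and the opening at its end, in the units of the state.
- ctrl.read_state(): the state, without advancing time (a new reading comes with each control period).
- ctrl.camera(name): name is "scene" or "top"; returns a dict with "color" (400x640x3 uint8, blue, green, red), "fx", "fy", "cx", "cy" (pixels), "origin" and "rotation" of the camera in the world. Camera axes: x right, y down, z forward; pixel columns grow to the right and rows downward; lengths in m; the calibration is good to about 2 mm. A picture is of the moment at which its call begins. There is no depth.
- ctrl.hand_in(): hands the job in, once; it reports no verdict.
The state is a dict: "time": time; "joints": joint angles; "qvel": joint speeds; "joint_efforts": joint torques, N m; "ee_pos": TCP position; "eef_rot": TCP orientation; "wrist_force": force on the tool from outside, world axes, zero at the start; "moment": the same for the moment, N m; "gripper_width": finger opening in m.
Only numpy, scipy, OpenCV 4.12 (cv2) and the standard library are available. Lean on these libraries where they do the work, as an engineer would, in place of code of your own. Each camera call takes 0.05 s, during which the arm holds its last target.

## Working session

There is one attempt and no reset: what is moved stays moved. The work goes in short steps, Python scripts to look and compute and a shell command to move; the robot and the scene stay as the last step left them, time stands still between calls to the robot, and variables do not carry over. Pictures are saved under pics/ and viewed, and the job is handed in when it is done.

```bash
mkdir -p pics; ls; python3 - <<'E'
from cell import ctrl
import cv2
s=ctrl.read_state()
for k in s: print(k,s[k])
for n in("scene","top"):
    c=ctrl.camera(n); cv2.imwrite(f"pics/{n}0.png",c["color"])
    print({k:c[k] for k in c if k!="color"})
E
```

```text
pics
time 0.0
joints [-1.10719683  0.68998175 -0.19449992  1.56635254  0.15731539  0.90251948
 -0.21509289]
qvel [-1.77087744e-03 -1.22210378e-03  7.97390719e-04 -1.29640809e-03
  1.32927649e-03 -6.17558887e-04 -7.92734773e-05]
joint_efforts [ 1.07655669e-04 -5.27546203e+01 -1.26692399e+00 -1.53429937e+01
 -5.26827865e-02  6.49723137e-03  1.51770973e-04]
ee_pos [0.2602193  0.56754345 0.23790882]
eef_rot [ 0.6907633   0.15010345  0.69093336 -0.15141368]
wrist_force [-0.07596379  0.3027719   0.27045828]
moment [ 0.03055638 -0.00380331  0.05043248]
gripper_width 0.08818538755740134
{'fx': 445.1332108462246, 'fy': 445.1332108462246, 'cx': 319.86782108935296, 'cy': 199.52842184684158, 'origin': array([1.49179139, 0.85799835, 0.93895784]), 'rotation': array([-0.18158527,  0.35617428,  0.80935553, -0.43024447])}
{'fx': 406.4652277648082, 'fy': 406.4652277648082, 'cx': 315.2184455644405, 'cy': 207.46548815592018, 'origin': array([ 4.00300684e-01, -9.63139957e-04,  1.14466417e+00]), 'rotation': array([-0.0459974 ,  0.71048495, -0.69909319,  0.06606123])}
```

View pics/scene0.png

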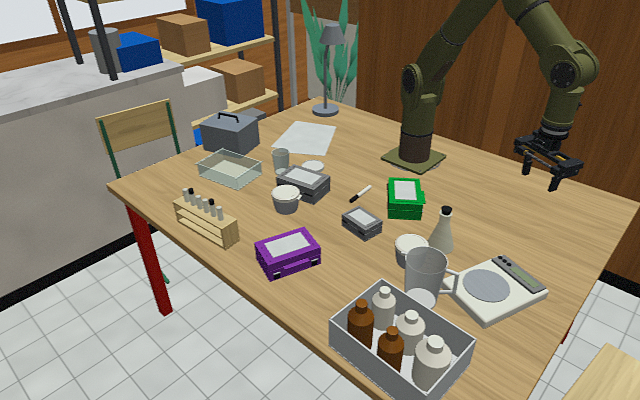

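View pics/top0.png

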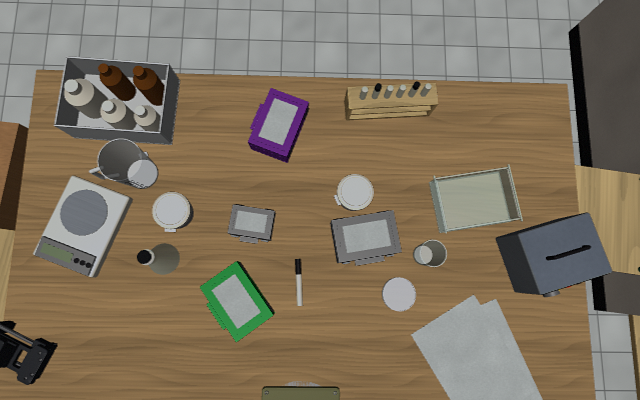

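```bash
cat > h.py <<'E'
import numpy as np,cv2
from cell import ctrl
from scipy.spatial.transform import Rotation as R
def cam(n): return ctrl.camera(n)
def RM(c):
    q=np.array(c["rotation"]); return R.from_quat([q[1],q[2],q[3],q[0]]).as_matrix()
def at(c,u,v,z):
    d=RM(c)@np.array([(u-c["cx"])/c["fx"],(v-c["cy"])/c["fy"],1]); o=c["origin"]
    return o+d*(z-o[2])/d[2]
def pr(c,p):
    q=RM(c).T@(np.array(p)-c["origin"]); return np.array([c["cx"]+c["fx"]*q[0]/q[2],c["cy"]+c["fy"]*q[1]/q[2]])
def crop(c,u0,v0,w,h,k,name):
    im=c["color"][v0:v0+h,u0:u0+w]; cv2.imwrite(name,cv2.resize(im,None,fx=k,fy=k,interpolation=cv2.INTER_CUBIC))
def tool():
    s=ctrl.read_state(); q=s["eef_rot"]; return np.array(s["ee_pos"]),R.from_quat([q[1],q[2],q[3],q[0]])
E
python3 - <<'E'
from h import *
c=cam("top"); crop(c,310,165,120,110,6,"pics/t1.png")
d=cam("scene"); crop(d,255,150,100,80,8,"pics/s1.png")
print(RM(c).round(3)); p,r=tool(); print(p,r.as_matrix().round(3))
for u,v,z in [(366,237,.07),(355,191,.074),(251,223,.05),(430,252,.05),(399,293,.015)]: print(u,v,at(c,u,v,z).round(3))
E
```

```text
[[ 0.014 -0.987  0.158]
 [-0.999 -0.018 -0.027]
 [ 0.03  -0.158 -0.987]]
[0.26028854 0.56782663 0.23823986] [[-0.     0.417  0.909]
 [-0.001  0.909 -0.417]
 [-1.    -0.001  0.   ]]
366 237 [ 0.496 -0.166  0.07 ]
355 191 [ 0.619 -0.137  0.074]
251 223 [0.53  0.142 0.05 ]
430 252 [ 0.46  -0.343  0.05 ]
399 293 [ 0.348 -0.265  0.015]
```

View pics/t1.png

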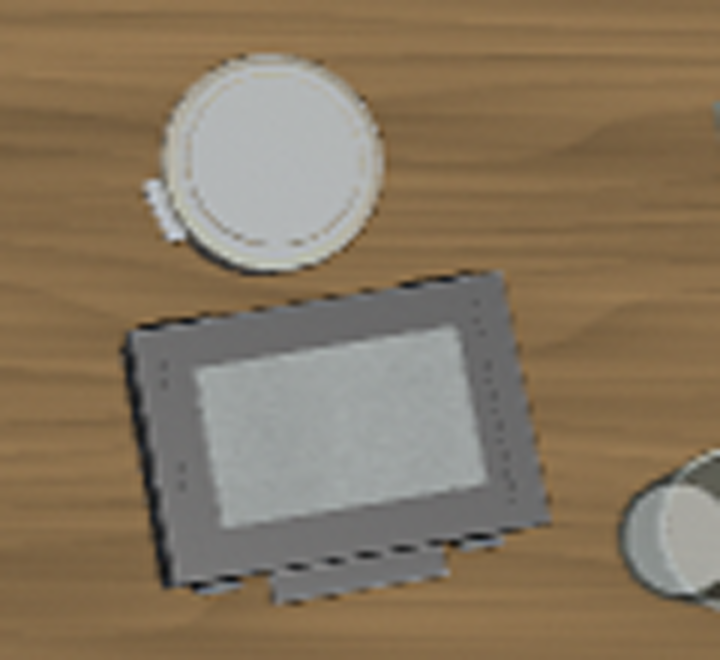

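View pics/s1.png

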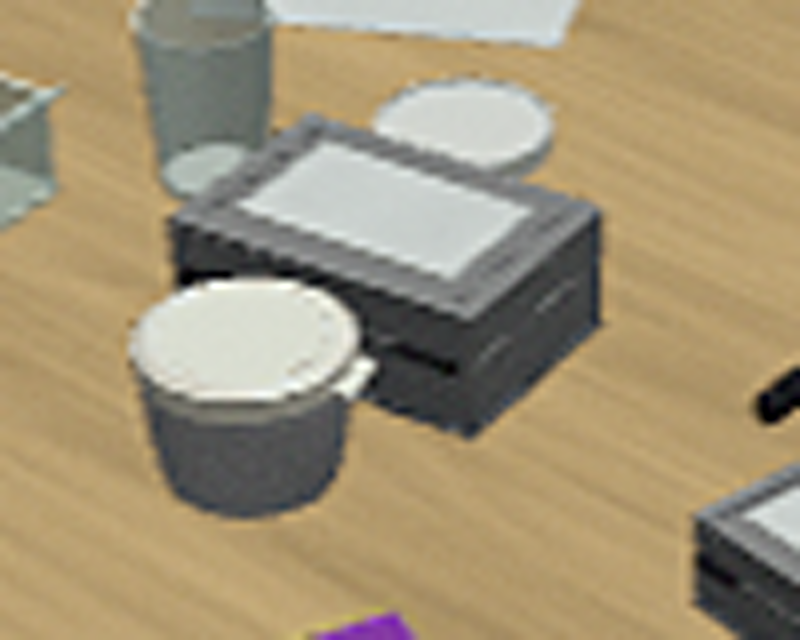

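```bash
cat >> h.py <<'E'
def px(cx,cy,u0,v0,k): return (cx+.5)/k-.5+u0,(cy+.5)/k-.5+v0
E
python3 - <<'E'
from h import *
c=cam("top")
P=[at(c,*px(x,y,310,165,6),.07) for x,y in [(135,332),(500,272),(548,522),(170,587)]]
for p in P: print(p.round(4))
print([np.linalg.norm(P[i]-P[(i+1)%4]).round(4) for i in range(4)])
ctr=np.mean(P,0); yw=(P[0]-P[1])+(P[3]-P[2]); print("ctr",ctr, "yaw",np.degrees(np.arctan2(-yw[0],yw[1])))
# lip
for x,y in [(276,604),(448,574)]: print("lip",at(c,*px(x,y,310,165,6),.046).round(4))
# pot: lid circle extremes
for x,y in [(162,163),(384,163),(272,52),(272,272)]: print("pot",at(c,*px(x,y,310,165,6),.07).round(4))
print("tab",at(c,*px(163,210,310,165,6),.07))
d=cam("scene")
for x,y in [(170,215),(465,318),(600,205)]: print("s",at(d,*px(x,y,255,150,8),.07).round(4))
print("spot",[at(d,*px(x,y,255,150,8),.072).round(4) for x,y in [(132,340),(360,340),(246,278)]])
E
```

```text
[ 0.5397 -0.0759  0.07  ]
[ 0.5697 -0.2396  0.07  ]
[ 0.4584 -0.2591  0.07  ]
[ 0.4275 -0.092   0.07  ]
[np.float64(0.1665), np.float64(0.113), np.float64(0.1699), np.float64(0.1134)]
ctr [ 0.49882906 -0.16665431  0.07      ] yaw 10.427852943687489
lip [ 0.4213 -0.1416  0.046 ]
lip [ 0.4357 -0.2192  0.046 ]
pot [ 0.6166 -0.0875  0.07  ]
pot [ 0.6185 -0.1878  0.07  ]
pot [ 0.6689 -0.1372  0.07  ]
pot [ 0.5678 -0.137   0.07  ]
tab [ 0.59508196 -0.08803151  0.07      ]
s [ 0.5641 -0.244   0.07  ]
s [ 0.536  -0.0793  0.07  ]
s [ 0.4231 -0.0993  0.07  ]
spot [array([ 0.6497, -0.1751,  0.072 ]), array([ 0.5822, -0.0996,  0.072 ]), array([ 0.5805, -0.1747,  0.072 ])]
```

```bash
cat >> h.py <<'E'
def tgt(pos,xa,ya):
    "rows numbers for tool at pos with tool x dir xa, tool y near ya"
    p,r=tool(); xa=np.array(xa,float); xa/=np.linalg.norm(xa); ya=np.array(ya,float); ya-=xa*(xa@ya); ya/=np.linalg.norm(ya)
    M=np.stack([xa,ya,np.cross(xa,ya)],1)
    sh=r.inv().apply(np.array(pos)-p); rv=(r.inv()*R.from_matrix(M)).as_rotvec()
    print("xyz",(sh/.75).round(4),"rot",(rv/np.pi).round(4),"mm",(sh*1000).round(1),"deg",np.degrees(np.linalg.norm(rv)).round(1))
def st():
    s=ctrl.read_state(); p,r=tool(); print("t",round(s["time"],2),"p",p.round(4),"x",r.as_matrix()[:,0].round(3),"y",r.as_matrix()[:,1].round(3),"j",np.round(s["joints"],3),"F",np.round(s["wrist_force"],1),"w",round(s["gripper_width"],4))
E
python3 - <<'E'
from h import *
a=np.radians(18); xa=[0,np.sin(a),-np.cos(a)]
tgt([.44,.17,.25],xa,[1,0,0]); tgt([.622,-.225,.25],xa,[1,0,0])
c=cam("top")
for n,u,v,z in [("dish",432,180,.06),("dish",437,231,.06),("purple front",263,157,.06),("purple r",309,100,.07),("rack",347,118,.0),("rack",437,112,.0),("small",273,208,.052)]: print(n,at(c,u,v,z).round(3))
E
```

```text
xyz [-0.0152 -0.3826  0.4388] rot [0.3601 0.089  0.0572] mm [ -11.4 -286.9  329.1] deg 67.5
xyz [-0.0149 -0.7602  0.8789] rot [0.3601 0.089  0.0572] mm [ -11.2 -570.2  659.2] deg 67.5
dish [ 0.657 -0.352  0.06 ]
dish [ 0.516 -0.361  0.06 ]
purple front [0.712 0.115 0.06 ]
purple r [ 0.876 -0.009  0.07 ]
rack [ 0.854 -0.123  0.   ]
rack [ 0.88  -0.393  0.   ]
small [0.572 0.084 0.052]
```

```bash
python3 -m inch '{"xyz":[[-0.015,-0.76,0.878],[-0.015,-0.76,0.878],[-0.015,-0.76,0.878],[-0.015,-0.76,0.878],[-0.015,-0.76,0.878],[-0.015,-0.76,0.878],[-0.015,-0.76,0.878],[-0.015,-0.76,0.878]],"rotation":[[0.36,0.089,0.057],[0.36,0.089,0.057],[0.36,0.089,0.057],[0.36,0.089,0.057],[0.36,0.089,0.057],[0.36,0.089,0.057],[0.36,0.089,0.057],[0.36,0.089,0.057]]}' 0.545 20
python3 - <<'E'
from h import *
st()
a=np.radians(18); xa=[0,np.sin(a),-np.cos(a)]
tgt([.62,-.225,.22],xa,[1,0,0])
E
```

```text
time: 1.35
ee_pos: [0.4683, 0.1109, 0.2454]
eef_rot: [0.415, 0.573, 0.572, -0.416]
wrist_force: [1.5, 1.0, -0.1]
gripper_width: 0.0404
t 1.35 p [0.4683 0.1109 0.2454] x [ 0.001  0.31  -0.951] y [ 1.    -0.001  0.   ] j [ 0.07   0.513 -0.287  2.03  -0.313  0.582  0.08 ] F [ 1.5  1.  -0.1] w 0.0404
xyz [-0.1063  0.2027  0.4361] rot [-0.0003 -0.0002 -0.0002] mm [-79.7 152.  327.1] deg 0.1
```

```bash
python3 -m inch '{"xyz":[[-0.106,0.203,0.436],[-0.106,0.203,0.436],[-0.106,0.203,0.436],[-0.106,0.203,0.436],[-0.106,0.203,0.436],[-0.106,0.203,0.436],[-0.106,0.203,0.436],[-0.106,0.203,0.436]],"rotation":[[0,0,0],[0,0,0],[0,0,0],[0,0,0],[0,0,0],[0,0,0],[0,0,0],[0,0,0]]}'
python3 - <<'E'
from h import *
st()
a=np.radians(18); xa=[0,np.sin(a),-np.cos(a)]
tgt([.62,-.225,.035],xa,[1,0,0])
E
```

```text
time: 2.35
ee_pos: [0.6198, -0.2212, 0.2193]
eef_rot: [0.415, 0.572, 0.573, -0.415]
wrist_force: [0.5, 1.1, -0.1]
gripper_width: 0.0397
t 2.35 p [ 0.6198 -0.2212  0.2193] x [-0.001  0.311 -0.95 ] y [ 1.     0.001 -0.001] j [ 0.512  0.833 -0.204  1.347 -0.162  1.093  0.449] F [ 0.5  1.1 -0.1] w 0.0397
xyz [0.232  0.0005 0.0812] rot [ 0.0002 -0.0006  0.0004] mm [174.    0.4  60.9] deg 0.1
```

```bash
python3 -m inch '{"xyz":[[0.06,0,0.02],[0.12,0,0.04],[0.17,0,0.06],[0.21,0,0.075],[0.232,0,0.081],[0.232,0,0.081]],"rotation":[[0,0,0],[0,0,0],[0,0,0],[0,0,0],[0,0,0],[0,0,0]]}'
python3 - <<'E'
from h import *
st()
c=cam("scene"); crop(c,240,130,140,110,5,"pics/s2.png")
a=np.radians(18); xa=[0,np.sin(a),-np.cos(a)]
tgt([.62,-.03,.035],xa,[1,0,0])
E
```

```text
time: 3.1
ee_pos: [0.6196, -0.2245, 0.035]
eef_rot: [0.415, 0.572, 0.573, -0.415]
wrist_force: [0.2, 0.3, -0.0]
gripper_width: 0.0399
t 3.1 p [ 0.6196 -0.2245  0.035 ] x [-0.002  0.311 -0.95 ] y [ 1.     0.002 -0.002] j [ 0.521  1.067 -0.211  1.428 -0.147  0.79   0.518] F [ 0.2  0.3 -0. ] w 0.0399
xyz [ 0.0822 -0.0003 -0.247 ] rot [ 0.0005 -0.0003 -0.    ] mm [  61.6   -0.2 -185.2] deg 0.1
```

View pics/s2.png

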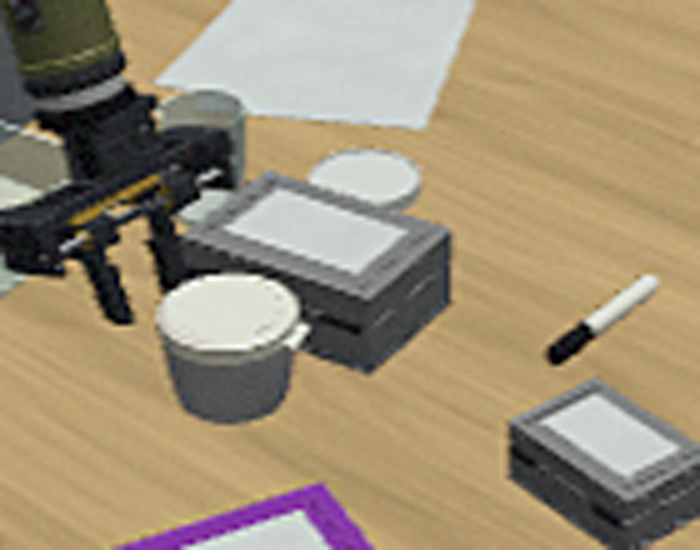

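The fingers stand to the right of the pot (crop ~(120,315) against the pot at (228,345)), clear of the case; now the slow push to the left (+y).

```bash
python3 -m inch '{"xyz":[[0.005,0,-0.015],[0.010,0,-0.031],[0.015,0,-0.046],[0.0205,0,-0.062],[0.0255,0,-0.077],[0.031,0,-0.093],[0.036,0,-0.108],[0.041,0,-0.124]],"rotation":[[0,0,0],[0,0,0],[0,0,0],[0,0,0],[0,0,0],[0,0,0],[0,0,0],[0,0,0]]}'
python3 - <<'E'
from h import *
st()
c=cam("scene"); crop(c,240,130,140,110,5,"pics/s3.png")
a=np.radians(18); xa=[0,np.sin(a),-np.cos(a)]
tgt([.62,-.028,.035],xa,[1,0,0])
E
```

```text
time: 4.15
ee_pos: [0.62, -0.1277, 0.0348]
eef_rot: [0.416, 0.572, 0.572, -0.416]
wrist_force: [0.1, -3.6, 2.2]
gripper_width: 0.0402
t 4.15 p [ 0.62   -0.1277  0.0348] x [-0.     0.309 -0.951] y [ 1. -0. -0.] j [ 0.4    1.029 -0.223  1.568 -0.185  0.652  0.427] F [ 0.1 -3.6  2.2] w 0.0402
xyz [ 0.0401  0.0007 -0.122 ] rot [ 0.0007 -0.0011  0.0006] mm [ 30.1   0.5 -91.5] deg 0.3
```

View pics/s3.png

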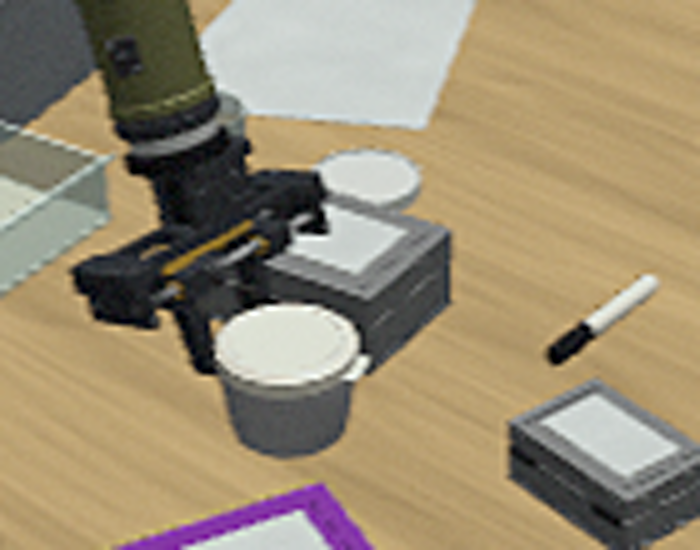

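Pot moves upright, nestled between fingers (crop (288,380)). Continue.

```bash
python3 -m inch '{"xyz":[[0.005,0,-0.015],[0.010,0,-0.031],[0.015,0,-0.046],[0.0205,0,-0.062],[0.0255,0,-0.077],[0.031,0,-0.093],[0.036,0,-0.108],[0.040,0,-0.122]],"rotation":[[0,0,0],[0,0,0],[0,0,0],[0,0,0],[0,0,0],[0,0,0],[0,0,0],[0,0,0]]}'
python3 - <<'E'
from h import *
st()
a=np.radians(18); xa=[0,np.sin(a),-np.cos(a)]
tgt([.62,-.09,.035],xa,[1,0,0])
tgt([.62,-.09,.24],xa,[1,0,0])
E
```

```text
time: 5.2
ee_pos: [0.6198, -0.0309, 0.0346]
eef_rot: [0.415, 0.572, 0.572, -0.416]
wrist_force: [0.6, -2.6, 0.9]
gripper_width: 0.0405
t 5.2 p [ 0.6198 -0.0309  0.0346] x [-0.001  0.31  -0.951] y [ 1.     0.    -0.001] j [ 0.262  1.006 -0.231  1.657 -0.228  0.545  0.332] F [ 0.6 -2.6  0.9] w 0.0405
xyz [-0.0249  0.0002  0.0747] rot [ 0.0001 -0.0002  0.0002] mm [-18.7   0.2  56. ] deg 0.1
xyz [-2.848e-01  1.000e-04 -9.900e-03] rot [ 0.0001 -0.0002  0.0002] mm [-2.136e+02  1.000e-01 -7.500e+00] deg 0.1
```

```bash
python3 -m inch '{"xyz":[[-0.012,0,0.037],[-0.025,0,0.075],[-0.08,0,0.06],[-0.16,0,0.03],[-0.24,0,0],[-0.285,0,-0.01],[-0.285,0,-0.01]],"rotation":[[0,0,0],[0,0,0],[0,0,0],[0,0,0],[0,0,0],[0,0,0],[0,0,0]]}' 1
python3 - <<'E'
from h import *
st()
c=cam("scene"); crop(c,240,130,140,110,5,"pics/s4.png")
c=cam("top"); crop(c,220,150,220,160,3.5,"pics/t4.png")
E
```

```text
time: 6.08
ee_pos: [0.6216, -0.0893, 0.2434]
eef_rot: [0.417, 0.573, 0.572, -0.413]
wrist_force: [0.2, -0.8, -0.8]
gripper_width: 0.0008
t 6.08 p [ 0.6216 -0.0893  0.2434] x [ 0.005  0.31  -0.951] y [1.    0.002 0.005] j [ 0.336  0.735 -0.205  1.499 -0.209  0.98   0.304] F [ 0.2 -0.8 -0.8] w 0.0008
```

View pics/t4.png

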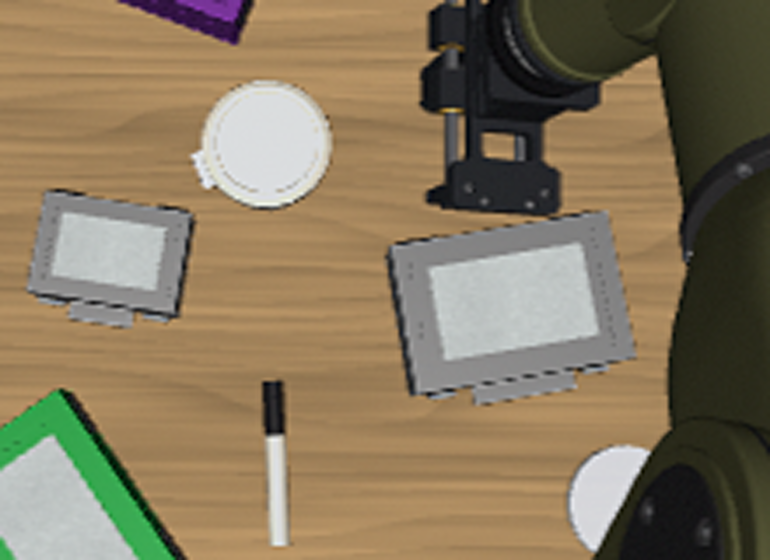

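View pics/s4.png

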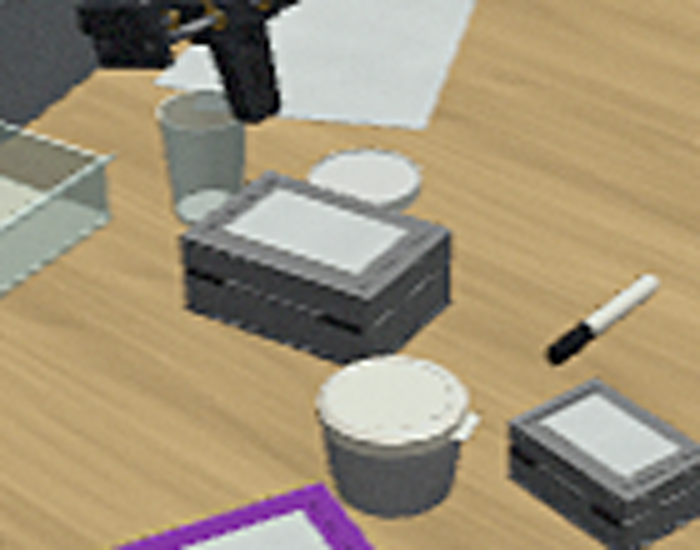

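```bash
python3 - <<'E'
from h import *
c=cam("top")
P=[at(c,*px(x,y,220,150,3.5),.07) for x,y in [(390,245),(607,212),(635,356),(412,394)]]
print(np.mean(P,0)); print("pot",[at(c,*px(x,y,220,150,3.5),.07).round(3) for x,y in[(201,144),(332,144),(266,80),(266,209)]])
for al in(60,35):
    a=np.radians(al); xa=[np.cos(a),0,-np.sin(a)]
    tgt([.37,-.165,.25],xa,[0,-1,0])
E
```

```text
[ 0.49907768 -0.16581552  0.07      ]
pot [array([0.616, 0.073, 0.07 ]), array([ 0.618, -0.028,  0.07 ]), array([0.668, 0.024, 0.07 ]), array([0.566, 0.022, 0.07 ])]
xyz [-0.0443 -0.3319  0.0906] rot [0.4574 0.0527 0.2052] mm [ -33.2 -249.    68. ] deg 90.7
xyz [-0.0443 -0.3319  0.0906] rot [0.4073 0.1612 0.3032] mm [ -33.2 -249.    68. ] deg 95.9
```

```bash
python3 -m inch '{"xyz":[[-0.044,-0.332,0.09],[-0.044,-0.332,0.09],[-0.044,-0.332,0.09],[-0.044,-0.332,0.09],[-0.044,-0.332,0.09],[-0.044,-0.332,0.09],[-0.044,-0.332,0.09],[-0.044,-0.332,0.09]],"rotation":[[0.457,0.053,0.205],[0.457,0.053,0.205],[0.457,0.053,0.205],[0.457,0.053,0.205],[0.457,0.053,0.205],[0.457,0.053,0.205],[0.457,0.053,0.205],[0.457,0.053,0.205]]}' 1
python3 - <<'E'
from h import *
st()
for al in(60,35):
    a=np.radians(al); xa=[np.cos(a),0,-np.sin(a)]
    tgt([.37,-.165,.25],xa,[0,-1,0])
E
```

```text
time: 7.22
ee_pos: [0.3717, -0.1755, 0.2778]
eef_rot: [0.015, 0.855, 0.044, -0.517]
wrist_force: [0.3, -0.2, 0.4]
gripper_width: 0.0004
t 7.22 p [ 0.3717 -0.1755  0.2778] x [ 0.461  0.06  -0.885] y [ 0.092 -0.996 -0.019] j [ 1.089  0.343 -0.713  2.442 -1.     0.043 -0.04 ] F [ 0.3 -0.2  0.4] w 0.0004
xyz [ 0.0326 -0.0134  0.0182] rot [0.0227 0.0131 0.0195] mm [ 24.5 -10.1  13.6] deg 5.9
xyz [ 0.0326 -0.0134  0.0182] rot [0.0181 0.1519 0.0242] mm [ 24.5 -10.1  13.6] deg 27.9
```

The lower wrist joint limits (j5, j6) were reached here. I'll fit a kinematic model from the logged poses to plan the wrist configuration.

```bash
cat > kin.py <<'E'
import numpy as np
from scipy.optimize import least_squares
from scipy.spatial.transform import Rotation as R
D=[([.2603,.5677,.2381],[0,-.001,-1],[.417,.909,-.001],[-1.10719683,.68998175,-.19449992,1.56635254,.15731539,.90251948,-.21509289]),
([.4683,.1109,.2454],[.001,.31,-.951],[1,-.001,0],[.07,.513,-.287,2.03,-.313,.582,.08]),
([.6198,-.2212,.2193],[-.001,.311,-.95],[1,.001,-.001],[.512,.833,-.204,1.347,-.162,1.093,.449]),
([.6196,-.2245,.035],[-.002,.311,-.95],[1,.002,-.002],[.521,1.067,-.211,1.428,-.147,.79,.518]),
([.62,-.1277,.0348],[0,.309,-.951],[1,0,0],[.4,1.029,-.223,1.568,-.185,.652,.427]),
([.6198,-.0309,.0346],[-.001,.31,-.951],[1,0,-.001],[.262,1.006,-.231,1.657,-.228,.545,.332]),
([.6216,-.0893,.2434],[.005,.31,-.951],[1,.002,.005],[.336,.735,-.205,1.499,-.209,.98,.304]),
([.3717,-.1755,.2778],[.461,.06,-.885],[.092,-.996,-.019],[1.089,.343,-.713,2.442,-1,.043,-.04])]
def fk(P,q,full=False):
    s=P["s"]; o=P["o"]; a=P["a"]
    M=R.identity(); p=np.zeros(3)
    ax="zyzyzyz"
    # a: translation (x,z) before each joint 2,4,6 and the tool
    T=[(0,0),(a[0],a[1]),(0,0),(a[2],a[3]),(0,0),(a[4],a[5]),(0,0)]
    pts=[]
    for i in range(7):
        p=p+M.apply([T[i][0],0,T[i][1]]); pts.append(p)
        M=M*R.from_euler(ax[i],s[i]*(q[i])+o[i])
    p=p+M.apply([0,0,a[6]])
    M=M*R.from_matrix(np.array([[0,0,1],[0,1,0],[1,0,0]])@np.diag([1,1,1]) if False else np.stack([[0,0,1],[0,1,0],[-1,0,0]],1))
    return (p,M,pts) if full else (p,M)
def unpack(v,s): return dict(s=s,o=v[:7],a=v[7:14])
def res(v,s):
    P=unpack(v,s); r=[]
    for p,x,y,q in D:
        pp,M=fk(P,q); m=M.as_matrix()
        r+=list((pp-p)*5)+list(m[:,0]-x)+list(m[:,1]-y)
    return np.array(r+list(.002*v[:7]))
if __name__=="__main__":
    import itertools,json
    best=[]
    rng=np.random.default_rng(0)
    for s in itertools.product([-1],[1,-1],[1,-1],[1,-1],[1,-1],[1,-1],[1,-1]):
        for t in range(2):
            v0=np.concatenate([rng.normal(0,.1,7)*0,[0,.33,0,.4,0,.4,.25]])
            v0[6]=t*np.pi
            f=least_squares(res,v0,args=(s,),max_nfev=60)
            best.append((f.cost,s,f.x))
    best.sort(key=lambda b:b[0])
    for b in best[:4]: print(b[0],b[1],b[2].round(3))
    json.dump([list(best[0][1]),list(best[0][2])],open("kin.json","w"))
E
time python3 kin.py
```

```text
0.0020834495583125384 (-1, 1, -1, 1, -1, 1, -1) [-5.500e-02  7.900e-02  1.000e-03 -3.200e-02 -2.400e-02 -3.000e-02
  1.518e+00  3.000e-03  3.540e-01 -4.600e-02  5.630e-01 -1.100e-02
  3.480e-01  3.340e-01]
0.0020834495583613665 (-1, 1, -1, 1, -1, 1, -1) [-5.500e-02  7.900e-02  1.000e-03 -3.200e-02 -2.400e-02 -3.000e-02
  1.518e+00  3.000e-03  3.540e-01 -4.600e-02  5.630e-01 -1.100e-02
  3.480e-01  3.340e-01]
0.0021035556895945538 (-1, 1, -1, 1, -1, -1, -1) [-5.500e-02  7.900e-02  1.000e-03 -3.200e-02  3.118e+00  3.000e-02
 -1.624e+00  3.000e-03  3.540e-01 -4.600e-02  5.630e-01  1.100e-02
  3.480e-01  3.340e-01]
0.002142299807842084 (-1, 1, -1, 1, -1, -1, -1) [-5.500e-02  7.900e-02  1.000e-03 -3.200e-02 -3.165e+00  3.000e-02
  4.660e+00  3.000e-03  3.540e-01 -4.600e-02  5.630e-01  1.100e-02
  3.480e-01  3.340e-01]
real	5m9.124s
user	5m8.886s
sys	0m0.072s
```

```bash
cat > kin2.py <<'E'
import numpy as np,json
from scipy.optimize import least_squares
from scipy.spatial.transform import Rotation as R
from kin import D
S=np.array([-1,1,-1,1,-1,1,-1]); EF=np.stack([[0,0,1],[0,1,0],[-1,0,0]],1)
def rz(a): c,s=np.cos(a),np.sin(a); return np.array([[c,-s,0],[s,c,0],[0,0,1]])
def ry(a): c,s=np.cos(a),np.sin(a); return np.array([[c,0,s],[0,1,0],[-s,0,c]])
def fk(v,q,full=False):
    t=v[:15].reshape(5,3); o7=v[15]
    M=np.eye(3);p=np.zeros(3);pts=[]
    T={1:t[0],2:t[1],3:t[2],5:t[3]}
    for i in range(7):
        if i in T: p=p+M@T[i]
        pts.append(p)
        a=S[i]*q[i]+(o7 if i==6 else 0)
        M=M@(rz(a) if i%2==0 else ry(a))
    p=p+M@t[4]; M=M@EF
    return (p,M,pts) if full else (p,M)
def res(v,full=False):
    r=[]
    for p,x,y,q in D:
        pp,m=fk(v,q); r+=list((pp-p)*5)+list(m[:,0]-x)+list(m[:,1]-y)
    r=np.array(r)
    return r if full else np.concatenate([r,.003*v[:15]*np.tile([3,3,.3],5)])
LO=np.array([-3.01,-.46,-1.47,.13,-1,.04,-2.66]);HI=np.array([3.01,2.08,1.51,2.56,4.14,2.09,2.66])
if __name__=="__main__":
    v0=np.array([0,0,.35,0,0,.3,-.04,0,.26,0,0,.35,0,0,.33,1.57])
    f=least_squares(res,v0); print(f.cost); print(f.x.round(4)); print(res(f.x,True).reshape(-1,9).round(3))
    np.save("kin.npy",f.x)
E
time python3 kin2.py
```

```text
1.5173586791019973e-05
[ 5.0000e-04 -8.6000e-03  3.4690e-01  1.1000e-03 -8.6000e-03  2.8190e-01
 -8.0000e-04 -2.6400e-02  2.8190e-01 -0.0000e+00 -2.0000e-03  3.4360e-01
 -1.0000e-04 -4.0000e-04  3.2670e-01  1.5707e+00]
[[-0.    -0.     0.    -0.001 -0.001  0.    -0.     0.    -0.001]
 [-0.    -0.    -0.    -0.001 -0.001  0.    -0.    -0.    -0.   ]
 [-0.     0.001  0.     0.    -0.    -0.001 -0.    -0.     0.   ]
 [ 0.001 -0.001  0.001  0.001 -0.    -0.001 -0.    -0.     0.001]
 [-0.002  0.001 -0.001 -0.001  0.001  0.    -0.    -0.001 -0.001]
 [ 0.001  0.001  0.001  0.001 -0.     0.    -0.     0.001  0.001]
 [ 0.    -0.001 -0.001  0.    -0.001  0.    -0.    -0.     0.001]
 [ 0.    -0.     0.     0.001 -0.001 -0.    -0.001  0.    -0.   ]]
real	0m0.777s
user	0m1.211s
sys	0m0.102s
```

```bash
cat > ik.py <<'E'
from kin2 import *
v=np.load("kin.npy")
def ik(p,xa,ya,q0,w=.0):
    xa=np.array(xa,float);xa/=np.linalg.norm(xa);ya=np.array(ya,float);ya-=xa*(xa@ya);ya/=np.linalg.norm(ya)
    def f(q):
        pp,m=fk(v,q); return np.concatenate([(pp-p)*5,m[:,0]-xa,m[:,1]-ya,w*(q-q0)])
    r=least_squares(f,np.clip(q0,LO+1e-3,HI-1e-3),bounds=(LO,HI),max_nfev=80)
    pp,m=fk(v,r.x); return r.x,np.linalg.norm(pp-p),np.degrees(np.arccos(np.clip(m[:,0]@xa,-1,1))+np.arccos(np.clip(m[:,1]@ya,-1,1)))
def dirs(al,hd):
    a,h=np.radians(al),np.radians(hd); return [np.cos(a)*np.cos(h),np.cos(a)*np.sin(h),-np.sin(a)],[np.sin(h),-np.cos(h),0]
E
cat > t.py <<'E'
from ik import *
rng=np.random.default_rng(1)
p=np.array([.42,-.165,.03])
for al in(20,30,40,50,60,70):
    for hd in(-60,-40,-20,0,15):
        xa,ya=dirs(al,hd); n=0;ex=None;S_=[]
        for k in range(24):
            q0=rng.uniform(LO,HI); ysg=1 if k%2 else -1
            q,e,a=ik(p,xa,np.array(ya)*ysg,q0)
            if e<.001 and a<.5: S_.append((np.min(np.minimum(q-LO,HI-q)),ysg,q))
        if S_:
            S_.sort(key=lambda t:-t[0]); print(al,hd,len(S_),round(S_[0][0],2),S_[0][1],S_[0][2].round(2),fk(v,S_[0][2],True)[2][3].round(2),fk(v,S_[0][2],True)[2][5].round(2),flush=True)
        else: print(al,hd,0)
E
time timeout 570 python3 t.py
```

```text
20 -60 15 0.04 -1 [-0.3   1.58 -0.31  2.52  1.74  1.72 -2.44] [0.55 0.12 0.33] [0.27 0.1  0.14]
20 -40 0
20 -20 0
20 0 0
20 15 13 0.04 -1 [ 1.68  1.92 -1.09  2.52  3.17  0.74  0.44] [-0.09 -0.52  0.13] [ 0.12 -0.24  0.14]
30 -60 0
30 -40 0
30 -20 0
30 0 0
30 15 0
40 -60 0
40 -40 0
40 -20 0
40 0 0
40 15 0
50 -60 0
50 -40 0
50 -20 0
50 0 0
50 15 0
60 -60 12 0.03 -1 [ 0.54  1.33 -1.15  2.53  1.83  1.65 -1.46] [ 0.46 -0.31  0.46] [ 0.34 -0.02  0.31]
60 -40 0
60 -20 0
60 0 0
60 15 11 0.02 -1 [ 1.04  1.22 -0.92  2.54  2.61  0.86 -0.11] [ 0.24 -0.48  0.52] [ 0.26 -0.21  0.31]
70 -60 16 0.12 -1 [ 0.65  1.19 -1.06  2.44  1.83  1.28 -1.26] [ 0.41 -0.35  0.54] [ 0.36 -0.07  0.34]
70 -40 13 0.06 1 [ 0.79  1.32 -1.28  2.5   1.89  1.46  2.26] [ 0.37 -0.41  0.46] [ 0.33 -0.09  0.34]
70 -20 14 0.03 -1 [ 0.85  1.25 -1.15  2.53  2.06  1.24 -0.56] [ 0.34 -0.43  0.5 ] [ 0.32 -0.13  0.34]
70 0 13 0.06 -1 [ 0.89  1.14 -0.94  2.5   2.26  0.91 -0.28] [ 0.31 -0.43  0.56] [ 0.31 -0.16  0.34]
70 15 14 0.12 -1 [ 1.07  1.27 -1.21  2.44  2.02  0.97  0.31] [ 0.24 -0.49  0.49] [ 0.31 -0.19  0.34]
real	0m26.590s
user	0m27.103s
sys	0m0.084s
```

```bash
cat > t2.py <<'E'
from ik import *
rng=np.random.default_rng(1)
cx=np.array([np.cos(np.radians(10.4)),np.sin(np.radians(10.4)),0]); cy=np.array([-cx[1],cx[0],0]); ez=np.array([0,0,1.])
H=np.array([.4985,-.166,.042])+.0575*cx
def Tpos(psi,lat,al,hd,rad=.119,dep=None):
    xa,ya=map(np.array,dirs(al,hd)); n=np.cross(np.cross(xa,ez),xa); n/=np.linalg.norm(n)
    a=np.radians(psi); U=H+lat*cy-rad*np.cos(a)*cx+rad*np.sin(a)*ez
    c=np.abs(.0175*np.sin(np.radians(hd-10.4)))
    return U-.009*n-c*cx*np.cos(a)  # centre of end face
if __name__=="__main__":
  for al in(30,40,50):
    for hd in(20,30,40,50,60):
        xa,ya=dirs(al,hd); p=Tpos(-6.5,.012,al,hd); S_=[]
        for k in range(24):
            q0=rng.uniform(LO,HI); ysg=1 if k%2 else -1
            q,e,a=ik(p,xa,np.array(ya)*ysg,q0)
            if e<.001 and a<.5: S_.append((np.min(np.minimum(q-LO,HI-q)),ysg,q))
        if S_:
            S_.sort(key=lambda t:-t[0])
            print(al,hd,p.round(3))
            for z in S_[:3]: print("   ",round(z[0],2),z[1],z[2].round(2),*[fk(v,z[2],True)[2][i].round(2) for i in(3,5)],flush=True)
        else: print(al,hd,0)
E
timeout 570 python3 t2.py
```

```text
30 20 [ 0.43  -0.167  0.021]
    0.07 -1 [ 1.55  1.74 -1.11  2.49  2.97  0.74  0.42] [-0.02 -0.55  0.23] [ 0.16 -0.26  0.18]
    0.07 -1 [ 1.54  1.73 -1.09  2.49  2.99  0.74  0.39] [-0.01 -0.55  0.23] [ 0.16 -0.26  0.18]
    0.07 -1 [ 1.44  1.61 -0.89  2.49  3.35  0.77  0.02] [ 0.04 -0.56  0.3 ] [ 0.16 -0.26  0.18]
30 30 [ 0.427 -0.168  0.021]
    0.2 1 [ 1.6   1.68 -1.12  2.36  2.71  0.41 -2.42] [-0.04 -0.56  0.26] [ 0.18 -0.31  0.18]
    0.2 -1 [ 1.65  1.77 -1.24  2.36  2.39  0.49  1.05] [-0.07 -0.55  0.21] [ 0.18 -0.31  0.18]
    0.2 -1 [ 1.6   1.69 -1.13  2.36  2.66  0.42  0.77] [-0.05 -0.56  0.26] [ 0.18 -0.31  0.18]
30 40 [ 0.425 -0.17   0.021]
    0.08 1 [ 1.47  1.48 -0.87  2.22  4.06  0.14  2.54] [ 0.02 -0.56  0.38] [ 0.21 -0.35  0.18]
    0.06 -1 [ 1.47  1.48 -0.86  2.23  4.08  0.15 -0.62] [ 0.02 -0.56  0.38] [ 0.21 -0.35  0.18]
    0.05 1 [ 1.47  1.48 -0.86  2.22  4.09  0.15  2.51] [ 0.02 -0.56  0.38] [ 0.21 -0.35  0.18]
30 50 [ 0.423 -0.171  0.021]
    0.14 1 [ 1.48  1.48 -0.93  2.1  -0.07  0.18  0.44] [ 0.02 -0.56  0.38] [ 0.24 -0.39  0.18]
    0.14 -1 [ 1.59  1.64 -1.19 
[... 2935 characters left out ...]
-0.96  2.32  2.42  0.33  0.74] [ 0.11 -0.54  0.47] [ 0.26 -0.31  0.27]
50 50 [ 0.421 -0.172  0.023]
    0.3 1 [ 1.4   1.41 -1.17  2.21  1.58  0.45 -1.43] [ 0.07 -0.56  0.41] [ 0.29 -0.33  0.27]
    0.03 -1 [ 1.24  1.22 -0.81  2.22  2.1   0.07  1.19] [ 0.14 -0.52  0.52] [ 0.29 -0.33  0.27]
    0.02 -1 [ 1.24  1.22 -0.8   2.22  2.2   0.06  1.09] [ 0.14 -0.52  0.52] [ 0.29 -0.33  0.27]
50 60 [ 0.42  -0.174  0.023]
    0.35 -1 [ 1.36  1.35 -1.09  2.11  1.11  0.43  2.31] [ 0.09 -0.55  0.44] [ 0.31 -0.36  0.27]
    0.35 1 [ 1.34  1.33 -1.05  2.11  1.06  0.39 -0.79] [ 0.1  -0.55  0.46] [ 0.32 -0.36  0.27]
    0.33 1 [ 1.33  1.32 -1.03  2.11  1.03  0.37 -0.76] [ 0.1  -0.54  0.47] [ 0.32 -0.36  0.27]
```

```bash
python3 - <<'E'
from h import *
d=cam("scene"); c=cam("top")
cv2.imwrite("pics/s5.png",d["color"]); cv2.imwrite("pics/t5.png",c["color"])
print("lamp",at(d,325,112,0), "lamp top if z=.3", at(d,332,40,.35))
for u,v in[(497,237),(590,213),(612,270),(508,293)]: print("box",at(c,u,v,.1).round(3))
E
python3 - <<'E'
from h import *; st()
E
```

```text
lamp [-1.23581780e-01 -6.21022282e-01 -1.11022302e-16] lamp top if z=.3 [-0.19804036 -0.63927408  0.35      ]
box [ 0.499 -0.505  0.1  ]
box [ 0.566 -0.759  0.1  ]
box [ 0.418 -0.803  0.1  ]
box [ 0.356 -0.525  0.1  ]
t 7.33 p [ 0.3728 -0.1758  0.2792] x [ 0.463  0.056 -0.884] y [ 0.098 -0.995 -0.012] j [ 1.085  0.339 -0.711  2.441 -1.     0.043 -0.033] F [-0.5 -0.2  0.2] w 0.0003
```

View pics/s5.png

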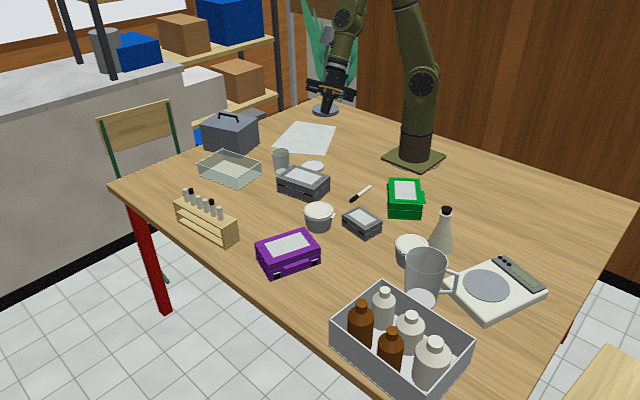

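View pics/t5.png

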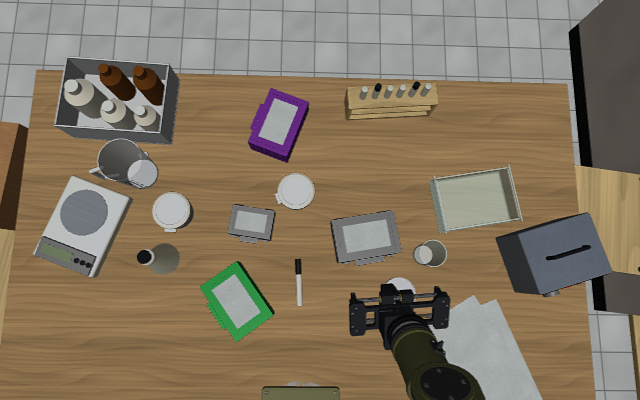

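```bash
cat > sim.py <<'E'
from ik import *
from scipy.spatial.transform import Slerp
def Rm(al,hd,ys=1):
    xa,ya=map(np.array,dirs(al,hd)); ya=ya*ys; return np.stack([xa,ya,np.cross(xa,ya)],1)
def run(q,way,n=8,verbose=True):
    "way: list of (pos,al,hd)"
    for w_ in way:
        p0,M0=fk(v,q); p1=np.array(w_[0]); M1=Rm(*w_[1:]); rr=R.from_matrix([M0,M1]); ang=np.degrees((rr[0].inv()*rr[1]).magnitude())
        m=max(2,int(np.ceil(max(ang/5,np.linalg.norm(p1-p0)/.03)))); sl=Slerp([0,1],rr)
        for k in range(1,m+1):
            t=k/m; M=sl(t).as_matrix(); q,e,a=ik(p0+(p1-p0)*t,M[:,0],M[:,1],q,w=.01)
        if verbose: 
            P=fk(v,q,True)[2]; print(w_[1:],np.round(w_[0],3),"ang",ang.round(),"q",q.round(2),"err",round(e*1000,1),round(a,1),"elbow",P[3].round(2),"wr",P[5].round(2))
    return q
if __name__=="__main__":
    from t2 import Tpos
    q=np.array([1.085,.339,-.711,2.441,-1,.043,-.033])
    up=np.array([0,0,.1])
    print("A"); c=Tpos(-7,.012,45,40)+[-.03,-.02,.1]
    run(q,[(c,60,80),(c,45,70),(c,45,55),(c,45,40),(c-up,45,40)])
    print("B"); run(q,[([.40,-.2,.25],70,90),(c,45,80),(c,45,60),(c,45,40),(c-up,45,40)])
    print("C"); run(q,[([.42,-.2,.2],45,40),(c,45,40),(c-up,45,40)])
E
python3 sim.py
```

```text
A
(60, 80) [ 0.393 -0.191  0.121] ang 74.0 q [ 0.98  0.85 -0.51  2.03 -0.19  0.55  0.58] err 0.0 0.0 elbow [ 0.21 -0.38  0.71] wr [ 0.37 -0.35  0.4 ]
(45, 70) [ 0.393 -0.191  0.121] ang 18.0 q [ 1.21  1.   -0.66  2.01 -0.32  0.59  0.67] err 0.0 0.0 elbow [ 0.13 -0.47  0.64] wr [ 0.31 -0.41  0.35]
(45, 55) [ 0.393 -0.191  0.121] ang 15.0 q [ 1.32  1.01 -0.77  2.17 -0.47  0.32  0.64] err 0.0 0.0 elbow [ 0.09 -0.48  0.63] wr [ 0.26 -0.38  0.35]
(45, 40) [ 0.393 -0.191  0.121] ang 15.0 q [ 1.42  1.06 -0.9   2.3  -1.    0.04  0.99] err 3.9 2.7 elbow [ 0.04 -0.5   0.6 ] wr [ 0.22 -0.35  0.35]
(45, 40) [ 0.393 -0.191  0.021] ang 1.0 q [ 1.41  1.28 -0.8   2.2  -1.    0.04  1.18] err 11.2 8.7 elbow [ 0.05 -0.55  0.49] wr [ 0.23 -0.37  0.24]
B
(70, 90) [ 0.4  -0.2   0.25] ang 85.0 q [ 0.88  0.58 -0.49  1.92 -0.07  0.85  0.49] err 0.0 0.0 elbow [ 0.17 -0.27  0.81] wr [ 0.4  -0.31  0.56]
(45, 80) [ 0.393 -0.191  0.121] ang 27.0 q [ 1.14  1.   -0.62  1.92 -0.24  0.75  0.7 ] err 0.0 0.0 elbow [ 0.17 -0.46  0.64] wr [ 0.35 -0.42  0.35]
(45, 60) [ 0.393 -0.191  0.121] ang 20.0 q [ 1.28  1.   -0.71  2.12 -0.44  0.42  0.67] err 0.0 0.0 elbow [ 0.1  -0.47  0.64] wr [ 0.28 -0.39  0.35]
(45, 40) [ 0.393 -0.191  0.121] ang 20.0 q [ 1.42  1.06 -0.9   2.3  -1.    0.04  0.99] err 3.9 2.7 elbow [ 0.04 -0.5   0.6 ] wr [ 0.22 -0.35  0.35]
(45, 40) [ 0.393 -0.191  0.021] ang 1.0 q [ 1.41  1.28 -0.8   2.2  -1.    0.04  1.18] err 11.2 8.7 elbow [ 0.05 -0.55  0.49] wr [ 0.23 -0.37  0.24]
C
(45, 40) [ 0.42 -0.2   0.2 ] ang 38.0 q [ 1.38  0.85 -0.89  2.24 -0.82  0.21  0.66] err 0.0 0.0 elbow [ 0.05 -0.44  0.7 ] wr [ 0.24 -0.35  0.43]
(45, 40) [ 0.393 -0.191  0.121] ang 0.0 q [ 1.42  1.06 -0.9   2.3  -1.    0.04  0.99] err 3.9 2.7 elbow [ 0.04 -0.5   0.6 ] wr [ 0.22 -0.35  0.35]
(45, 40) [ 0.393 -0.191  0.021] ang 1.0 q [ 1.41  1.28 -0.8   2.2  -1.    0.04  1.18] err 11.2 8.7 elbow [ 0.05 -0.55  0.49] wr [ 0.23 -0.37  0.24]
```

```bash
cat > t3.py <<'E'
from sim import *
from t2 import H,cx,cy,ez
OFF=.0527
def Tc(psi,lat,al,hd,rad=.120):
    "TCP so that the right top front corner of the +y finger is at radius rad, angle psi about the hinge"
    xa,ya=map(np.array,dirs(al,hd)); n=np.cross(np.cross(xa,ez),xa); n/=np.linalg.norm(n)
    a=np.radians(psi); U=H+lat*cy-rad*np.cos(a)*cx+rad*np.sin(a)*ez
    return U-.009*n-.00875*ya-OFF*ya
if __name__=="__main__":
    q=np.array([1.085,.339,-.711,2.441,-1,.043,-.033])
    for al in(30,35,40,45):
        for hd in(45,50,55,60,65):
            c=Tc(-8,-.01,al,hd); 
            q1=run(q,[(c+[-.04,-.02,.12],60,80),(c+[-.04,-.02,.12],al,hd)],verbose=False)
            print(al,hd); run(q1,[(c+[-.04,-.02,.0],al,hd),(c,al,hd),(Tc(30,-.01,al,hd),al,hd),(Tc(100,-.01,al,hd),al,hd)])
E
python3 t3.py
```

```text
30 45
(30, 45) [ 0.353 -0.167  0.018] ang 0.0 q [ 1.62  1.5  -0.88  2.25 -0.37  0.06  0.82] err 0.0 0.0 elbow [-0.06 -0.56  0.37] wr [ 0.15 -0.37  0.18]
(30, 45) [ 0.393 -0.147  0.018] ang 0.0 q [ 1.53  1.52 -0.91  2.23 -1.    0.04  1.4 ] err 2.7 2.1 elbow [-0.01 -0.57  0.36] wr [ 0.2  -0.35  0.18]
(30, 45) [ 0.408 -0.144  0.094] ang 1.0 q [ 1.5   1.37 -1.01  2.28 -1.    0.04  1.23] err 2.3 1.7 elbow [ 0.01 -0.56  0.44] wr [ 0.21 -0.35  0.26]
(30, 45) [ 0.531 -0.121  0.152] ang 1.0 q [ 1.28  1.26 -1.1   2.14 -1.    0.04  0.97] err 1.6 1.3 elbow [ 0.13 -0.53  0.5 ] wr [ 0.33 -0.33  0.32]
30 50
(30, 50) [ 0.35  -0.171  0.018] ang 0.0 q [ 1.57  1.45 -0.83  2.19 -0.37  0.2   0.84] err 0.0 0.0 elbow [-0.04 -0.56  0.39] wr [ 0.17 -0.39  0.18]
(30, 50) [ 0.39  -0.151  0.018] ang 0.0 q [ 1.5   1.48 -0.88  2.19 -0.4   0.12  0.82] err 0.0 0.0 elbow [ 0.01 -0.56  0.38] wr [ 0.21 -0.37  0.18]
(30, 50) [ 0.405 -0.148  0.094] ang 0.0 q [ 1.48  1.33 -0.97  2.23 -0.48  0.15  0.74] err 0.0 0.0 elbow [ 0.02 -0.55  0.46] wr [ 0.22 -0.37  0.26]
(30, 50) [ 0.527 -0.126  0.152] ang 0.0 q [ 1.26  1.23 -1.0
[... 10083 characters left out ...]
q [ 1.03  0.96 -0.75  1.97 -0.49  0.42  0.47] err 0.0 0.0 elbow [ 0.21 -0.43  0.65] wr [ 0.41 -0.34  0.38]
45 65
(45, 65) [ 0.342 -0.187  0.019] ang 0.0 q [ 1.31  1.2  -0.64  2.13 -0.27  0.32  0.76] err 0.0 0.0 elbow [ 0.1  -0.52  0.53] wr [ 0.24 -0.4   0.25]
(45, 65) [ 0.382 -0.167  0.019] ang 0.0 q [ 1.23  1.21 -0.67  2.11 -0.31  0.28  0.72] err 0.0 0.0 elbow [ 0.14 -0.52  0.53] wr [ 0.28 -0.38  0.25]
(45, 65) [ 0.396 -0.164  0.096] ang 0.0 q [ 1.22  1.06 -0.72  2.12 -0.36  0.39  0.65] err 0.0 0.0 elbow [ 0.14 -0.48  0.61] wr [ 0.3  -0.37  0.33]
(45, 65) [ 0.519 -0.141  0.154] ang 0.0 q [ 1.01  0.97 -0.71  1.91 -0.43  0.53  0.48] err 0.0 0.0 elbow [ 0.22 -0.42  0.65] wr [ 0.42 -0.35  0.38]
```

```bash
cat > nx.py <<'E'
from h import *
from t3 import Tc,run,dirs
def go(p,al,hd): 
    xa,ya=dirs(al,hd); tgt(p,xa,ya)
E
python3 - <<'E'
from nx import *
c=Tc(-8,0,35,60); print(c)
st(); go(c+[-.04,-.02,.12],60,80)
E
```

```text
[ 0.38237707 -0.15081722  0.01792686]
t 7.33 p [ 0.3728 -0.1758  0.2792] x [ 0.463  0.056 -0.884] y [ 0.098 -0.995 -0.012] j [ 1.085  0.339 -0.711  2.441 -1.     0.043 -0.033] F [-0.5 -0.2  0.2] w 0.0003
xyz [ 0.1481 -0.0083  0.1231] rot [-0.3633  0.0079 -0.1968] mm [111.1  -6.3  92.3] deg 74.4
```

```bash
python3 -m inch '{"xyz":[[0.02,0,0.015],[0.05,0,0.04],[0.09,-0.008,0.07],[0.12,-0.008,0.1],[0.148,-0.008,0.123],[0.148,-0.008,0.123],[0.148,-0.008,0.123],[0.148,-0.008,0.123]],"rotation":[[-0.05,0,-0.03],[-0.1,0,-0.06],[-0.16,0,-0.09],[-0.21,0,-0.12],[-0.26,0.005,-0.15],[-0.32,0.008,-0.18],[-0.363,0.008,-0.197],[-0.363,0.008,-0.197]]}' 0
python3 - <<'E'
from nx import *
c=Tc(-8,0,35,60)
st(); go(c+[-.04,-.02,.12],60,80); go(c+[-.04,-.02,.12],35,60)
E
```

```text
time: 8.32
ee_pos: [0.3444, -0.1714, 0.137]
eef_rot: [0.322, 0.664, 0.557, -0.382]
wrist_force: [-0.1, 0.0, 0.2]
gripper_width: 0.0787
t 8.32 p [ 0.3444 -0.1714  0.137 ] x [ 0.088  0.494 -0.865] y [ 0.985 -0.173  0.002] j [ 1.036  0.798 -0.53   2.165 -0.221  0.494  0.638] F [-0.1  0.   0.2] w 0.0787
xyz [-0.0009 -0.0028 -0.0008] rot [ 0.0006 -0.0007 -0.0003] mm [-0.7 -2.1 -0.6] deg 0.2
xyz [-0.0009 -0.0028 -0.0008] rot [0.0831 0.1367 0.0756] mm [-0.7 -2.1 -0.6] deg 31.8
```

```bash
python3 -m inch '{"xyz":[[0,-0.002,0],[0,-0.003,0],[-0.001,-0.003,-0.001],[-0.001,-0.003,-0.001],[-0.001,-0.003,-0.001]],"rotation":[[0.025,0.045,0.025],[0.05,0.09,0.05],[0.083,0.137,0.076],[0.083,0.137,0.076],[0.083,0.137,0.076]]}' 0
python3 - <<'E'
from nx import *
c=Tc(-8,0,35,60)
st(); go(c+[-.04,-.02,.12],35,60); go(c+[-.04,-.02,.02],35,60);go(c+[-.04,-.02,.0],35,60)
d=cam("scene"); crop(d,240,110,140,110,5,"pics/s6.png")
E
```

```text
time: 8.95
ee_pos: [0.3412, -0.1705, 0.1396]
eef_rot: [0.151, 0.826, 0.476, -0.261]
wrist_force: [-0.1, 0.4, 0.3]
gripper_width: 0.0881
t 8.95 p [ 0.3412 -0.1705  0.1396] x [ 0.41   0.708 -0.574] y [ 0.866 -0.501  0.001] j [ 1.463  1.083 -0.797  2.191 -0.446  0.474  0.784] F [-0.1  0.4  0.3] w 0.0881
xyz [0.0016 0.0016 0.0015] rot [ 0.0001  0.0003 -0.0004] mm [1.2 1.2 1.1] deg 0.1
xyz [0.0782 0.0014 0.1107] rot [ 0.0001  0.0003 -0.0004] mm [58.6  1.1 83. ] deg 0.1
xyz [0.0935 0.0014 0.1325] rot [ 0.0001  0.0003 -0.0004] mm [70.1  1.1 99.4] deg 0.1
```

View pics/s6.png

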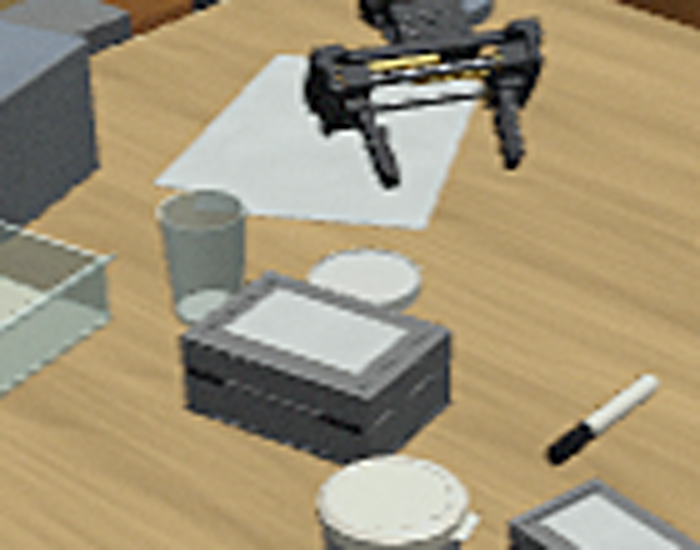

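```bash
python3 -m inch '{"xyz":[[0.03,0.001,0.042],[0.06,0.001,0.084],[0.08,0.001,0.112],[0.093,0.001,0.132],[0.093,0.001,0.132]],"rotation":[[0,0,0],[0,0,0],[0,0,0],[0,0,0],[0,0,0]]}' 0
python3 - <<'E'
from nx import *
c=Tc(-8,0,35,60)
st(); go(c,35,60)
d=cam("scene"); crop(d,240,110,140,110,5,"pics/s7.png")
d=cam("top"); crop(d,310,200,140,110,5,"pics/t7.png")
E
```

```text
time: 9.62
ee_pos: [0.3425, -0.1712, 0.018]
eef_rot: [0.151, 0.826, 0.476, -0.261]
wrist_force: [1.0, 0.6, -0.1]
gripper_width: 0.0882
t 9.62 p [ 0.3425 -0.1712  0.018 ] x [ 0.41   0.708 -0.575] y [ 0.865 -0.501  0.001] j [ 1.432  1.329 -0.71   2.129 -0.366  0.34   0.877] F [ 1.   0.6 -0.1] w 0.0882
xyz [ 0.0411  0.0324 -0.0288] rot [ 0.      0.0005 -0.0004] mm [ 30.8  24.3 -21.6] deg 0.1
```

View pics/s7.png

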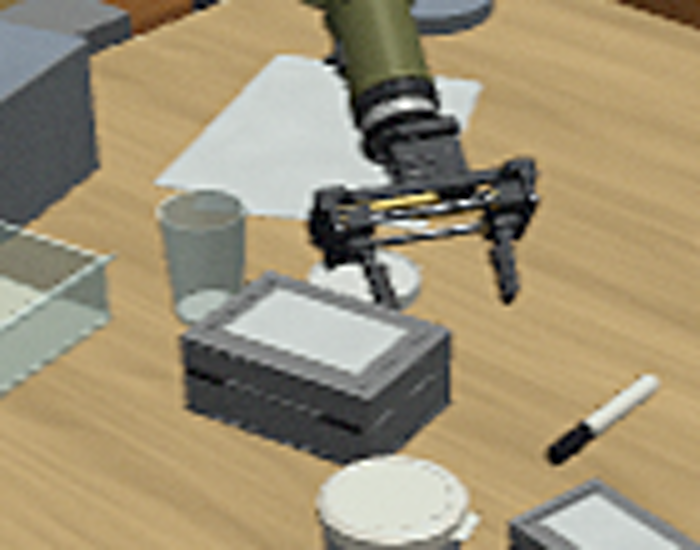

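View pics/t7.png

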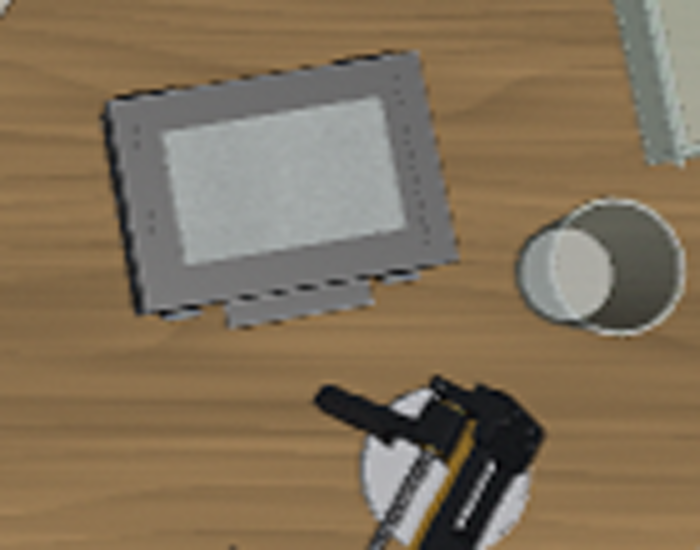

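```bash
python3 - <<'E'
from nx import *
p,r=tool(); M=r.as_matrix(); c=cam("top"); s=cam("scene")
n=-M[:,2] if M[2,2]<0 else M[:,2]
for nm,o in [("C",.0527*M[:,1]),("Cr",.0527*M[:,1]+.00875*M[:,1]+.009*n),("Cl",.0527*M[:,1]-.00875*M[:,1]+.009*n)]:
    q=p+o; a=pr(c,q); b=pr(s,q); print(nm,q.round(4),"top",((a-[310,200])*5).round(0),"scene",((b-[240,110])*5).round(0))
from t3 import H,cx,cy
for lat in(-.04,.04): print("lip corner",((pr(c,H-.13*cx+lat*cy+[0,0,.004])-[310,200])*5).round(0))
E
```

```text
C [ 0.388  -0.1976  0.0192] top [324. 390.] scene [386. 321.]
Cr [ 0.3982 -0.1975  0.0266] top [326. 371.] scene [377. 318.]
Cl [ 0.383  -0.1888  0.0265] top [310. 399.] scene [398. 314.]
lip corner [370. 304.]
lip corner [224. 329.]
```

```bash
python3 - <<'E'
from nx import *
go(Tc(-8,0,35,60,rad=.117),35,60)
E
```

```text
xyz [ 0.0442  0.0355 -0.0297] rot [ 0.0001  0.0003 -0.0009] mm [ 33.1  26.6 -22.3] deg 0.2
```

```bash
python3 -m inch '{"xyz":[[0.009,0.007,-0.006],[0.018,0.014,-0.012],[0.026,0.021,-0.018],[0.035,0.028,-0.024],[0.044,0.0355,-0.03],[0.044,0.0355,-0.03]],"rotation":[[0,0,0],[0,0,0],[0,0,0],[0,0,0],[0,0,0],[0,0,0]]}' 0
python3 - <<'E'
from nx import *
st()
d=cam("top"); crop(d,310,200,140,110,5,"pics/t8.png")
for psi in (-3,5,15): print(psi);go(Tc(psi,0,35,60,rad=.118),35,60)
E
```

```text
time: 10.58
ee_pos: [0.3857, -0.1496, 0.0177]
eef_rot: [0.15, 0.826, 0.476, -0.26]
wrist_force: [0.4, -0.3, -0.2]
gripper_width: 0.0885
t 10.57 p [ 0.3857 -0.1496  0.0177] x [ 0.411  0.708 -0.574] y [ 0.865 -0.502  0.001] j [ 1.354  1.349 -0.758  2.118 -0.408  0.278  0.845] F [ 0.4 -0.3 -0.2] w 0.0885
-3
xyz [-0.01   -0.0016 -0.0108] rot [-0.0003  0.0001 -0.0007] mm [-7.5 -1.2 -8.1] deg 0.1
5
xyz [-0.0224 -0.0013 -0.0289] rot [-0.0003  0.0001 -0.0007] mm [-16.8  -1.  -21.7] deg 0.1
15
xyz [-0.0354  0.0023 -0.0528] rot [-0.0003  0.0001 -0.0007] mm [-26.5   1.7 -39.6] deg 0.1
```

View pics/t8.png

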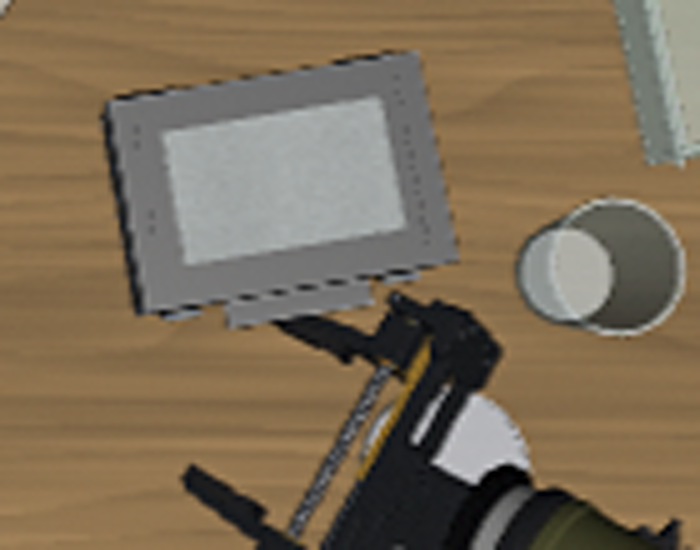

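Finger tip is under the lip (hidden at crop ~(280,325)), no contact force. Lift the first stage.

```bash
python3 -m inch '{"xyz":[[-0.003,0,-0.004],[-0.006,-0.001,-0.0075],[-0.010,-0.001,-0.011],[-0.014,-0.001,-0.017],[-0.018,-0.001,-0.023],[-0.0225,-0.001,-0.029],[-0.0225,-0.001,-0.029]],"rotation":[[0,0,0],[0,0,0],[0,0,0],[0,0,0],[0,0,0],[0,0,0],[0,0,0]]}' 0
python3 - <<'E'
from nx import *
st()
d=cam("top"); crop(d,310,200,140,110,5,"pics/t9.png")
d=cam("scene"); crop(d,240,110,140,110,5,"pics/s9.png")
for psi in (15,25,35): print(psi);go(Tc(psi,0,35,60,rad=.118),35,60)
E
```

```text
time: 11.5
ee_pos: [0.3838, -0.1511, 0.0455]
eef_rot: [0.151, 0.827, 0.476, -0.261]
wrist_force: [-0.4, -0.1, 0.5]
gripper_width: 0.0883
t 11.5 p [ 0.3838 -0.1511  0.0455] x [ 0.412  0.708 -0.574] y [ 0.865 -0.502  0.001] j [ 1.363  1.293 -0.776  2.14  -0.425  0.3    0.825] F [-0.4 -0.1  0.5] w 0.0883
15
xyz [-0.0125  0.0032 -0.0241] rot [-0.0004  0.0002 -0.0009] mm [ -9.3   2.4 -18.1] deg 0.2
25
xyz [-0.0223  0.0104 -0.0487] rot [-0.0004  0.0002 -0.0009] mm [-16.7   7.8 -36.5] deg 0.2
35
xyz [-0.0286  0.0208 -0.0732] rot [-0.0004  0.0002 -0.0009] mm [-21.4  15.6 -54.9] deg 0.2
```

View pics/t9.png

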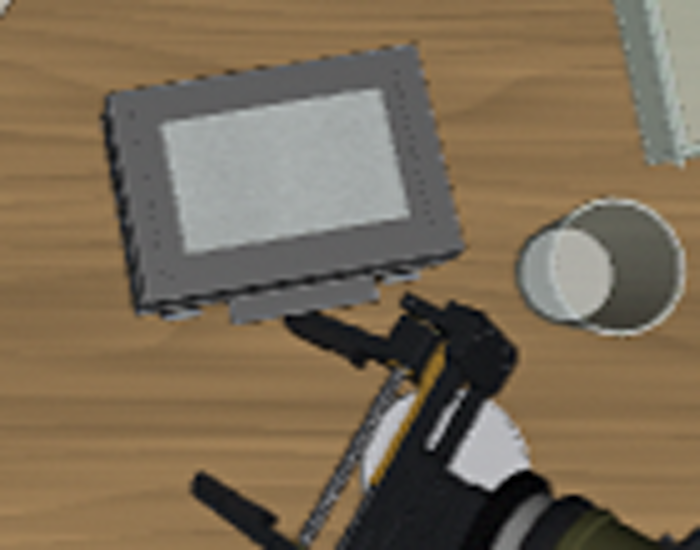

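View pics/s9.png

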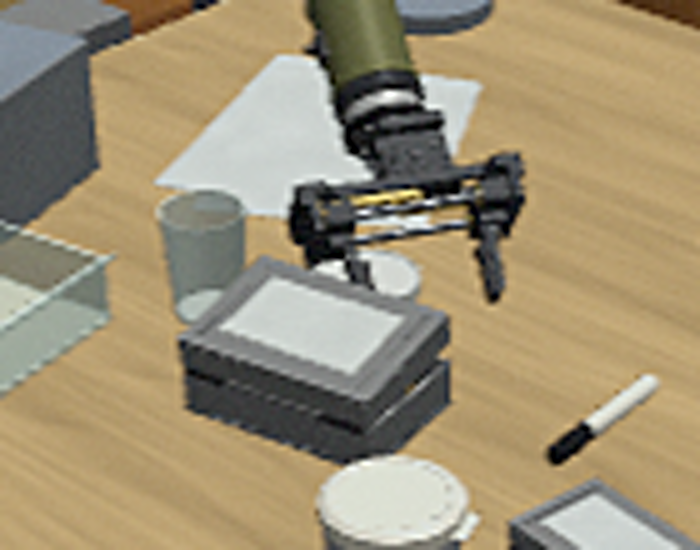

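The lid lifts cleanly (gap at scene crop (430,365)), force under 1 N, case unmoved. Continue along the arc.

```bash
python3 -m inch '{"xyz":[[-0.006,0.001,-0.012],[-0.0125,0.003,-0.024],[-0.018,0.0065,-0.036],[-0.0225,0.0105,-0.049],[-0.026,0.015,-0.061],[-0.0285,0.021,-0.073],[-0.0285,0.021,-0.073]],"rotation":[[0,0,0],[0,0,0],[0,0,0],[0,0,0],[0,0,0],[0,0,0],[0,0,0]]}' 0
python3 - <<'E'
from nx import *
st()
d=cam("top"); crop(d,310,200,140,110,5,"pics/t10.png")
d=cam("scene"); crop(d,240,110,140,110,5,"pics/s10.png")
for psi in (45,55,65): print(psi);go(Tc(psi,0,35,60,rad=.118),35,60)
E
```

```text
time: 12.48
ee_pos: [0.4049, -0.1467, 0.1028]
eef_rot: [0.151, 0.826, 0.476, -0.26]
wrist_force: [-1.2, 0.7, -0.5]
gripper_width: 0.0883
t 12.47 p [ 0.4049 -0.1467  0.1028] x [ 0.412  0.708 -0.574] y [ 0.865 -0.502  0.002] j [ 1.336  1.18  -0.825  2.145 -0.479  0.352  0.762] F [-1.2  0.7 -0.5] w 0.0883
45
xyz [-0.0028  0.0134 -0.0241] rot [-0.0004  0.0003 -0.0008] mm [ -2.1  10.  -18.1] deg 0.2
55
xyz [-0.0018  0.0294 -0.0464] rot [-0.0004  0.0003 -0.0008] mm [ -1.3  22.  -34.8] deg 0.2
65
xyz [ 0.003   0.0474 -0.0665] rot [-0.0004  0.0003 -0.0008] mm [  2.2  35.5 -49.9] deg 0.2
```

View pics/t10.png

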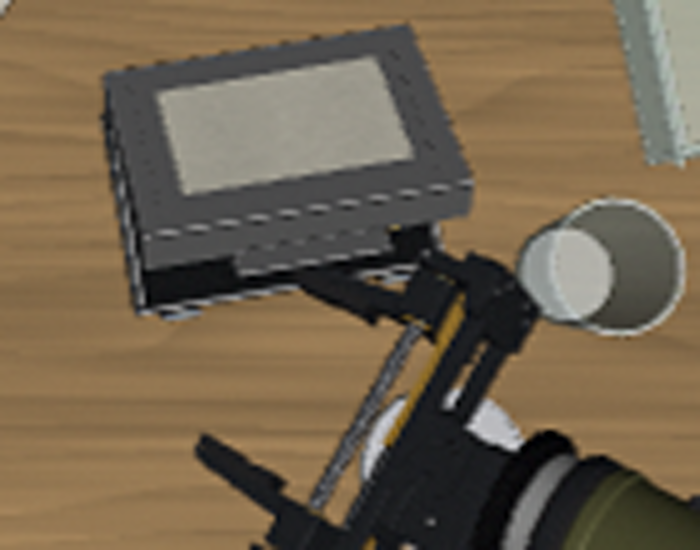

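View pics/s10.png

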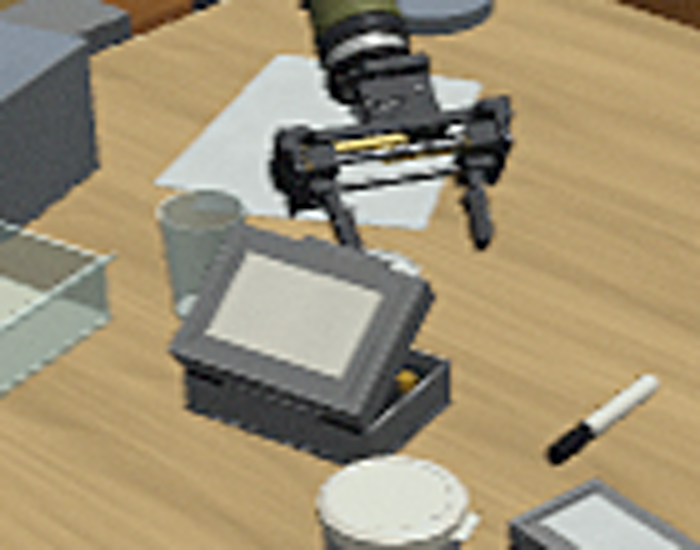

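```bash
python3 -m inch '{"xyz":[[-0.002,0.0065,-0.012],[-0.003,0.0135,-0.024],[-0.0025,0.021,-0.035],[-0.002,0.0295,-0.046],[0,0.038,-0.0565],[0.003,0.0475,-0.0665],[0.003,0.0475,-0.0665]],"rotation":[[0,0,0],[0,0,0],[0,0,0],[0,0,0],[0,0,0],[0,0,0],[0,0,0]]}' 0
python3 - <<'E'
from nx import *
st()
d=cam("top"); crop(d,310,170,140,110,5,"pics/t11.png")
d=cam("scene"); crop(d,240,110,140,110,5,"pics/s11.png")
for psi in (75,85,95,100): print(psi);go(Tc(psi,0,35,60,rad=.118),35,60)
E
```

```text
time: 13.45
ee_pos: [0.4513, -0.1382, 0.1422]
eef_rot: [0.151, 0.827, 0.476, -0.26]
wrist_force: [0.1, -0.2, -0.3]
gripper_width: 0.0882
t 13.45 p [ 0.4513 -0.1382  0.1422] x [ 0.412  0.708 -0.574] y [ 0.865 -0.502  0.002] j [ 1.261  1.105 -0.856  2.089 -0.531  0.4    0.69 ] F [ 0.1 -0.2 -0.3] w 0.0882
75
xyz [ 0.0083  0.0195 -0.0173] rot [-0.0005  0.0002 -0.0007] mm [  6.2  14.7 -13. ] deg 0.2
85
xyz [ 0.0199  0.0401 -0.0313] rot [-0.0005  0.0002 -0.0007] mm [ 15.   30.1 -23.5] deg 0.2
95
xyz [ 0.0345  0.0609 -0.0415] rot [-0.0005  0.0002 -0.0007] mm [ 25.9  45.7 -31.2] deg 0.2
100
xyz [ 0.0428  0.0712 -0.0452] rot [-0.0005  0.0002 -0.0007] mm [ 32.1  53.4 -33.9] deg 0.2
```

View pics/t11.png

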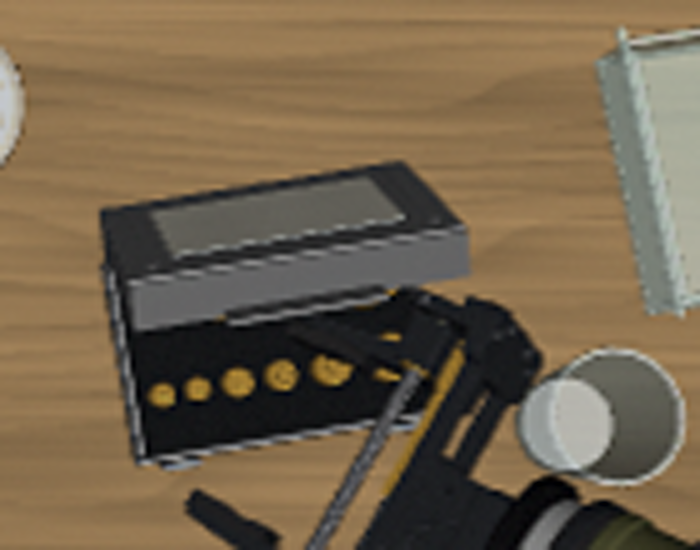

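View pics/s11.png

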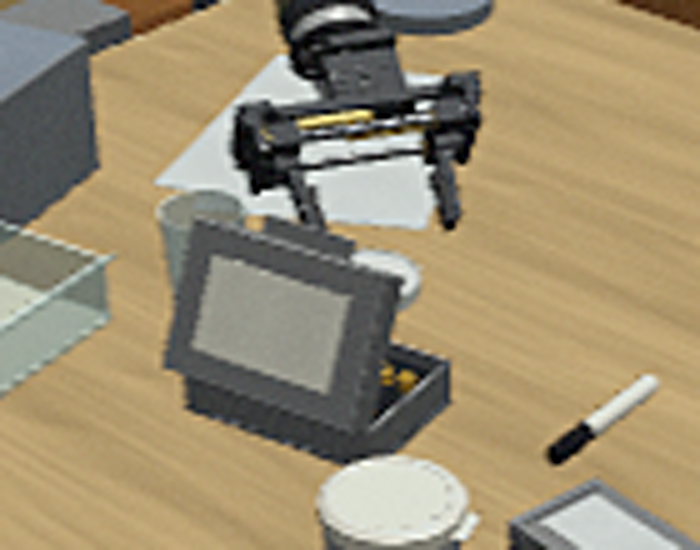

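Lid at about 62°, finger bearing on the lip's underside. Continue past upright.

```bash
python3 -m inch '{"xyz":[[0.004,0.0095,-0.009],[0.0085,0.0195,-0.0175],[0.014,0.03,-0.025],[0.02,0.04,-0.0315],[0.027,0.0505,-0.037],[0.0345,0.061,-0.0415],[0.043,0.071,-0.045],[0.043,0.071,-0.045]],"rotation":[[0,0,0],[0,0,0],[0,0,0],[0,0,0],[0,0,0],[0,0,0],[0,0,0],[0,0,0]]}' 0
python3 - <<'E'
from nx import *
st()
d=cam("scene"); crop(d,240,110,140,110,5,"pics/s12.png")
p,r=tool(); go(p+np.array([-.12,-.0,.0]),35,60); go(p+np.array([-.12,0,.12]),35,60)
E
```

```text
time: 14.55
ee_pos: [0.5201, -0.1252, 0.1508]
eef_rot: [0.15, 0.827, 0.476, -0.26]
wrist_force: [0.1, 0.3, 0.0]
gripper_width: 0.088
t 14.55 p [ 0.5201 -0.1252  0.1508] x [ 0.411  0.708 -0.574] y [ 0.865 -0.502  0.001] j [ 1.139  1.096 -0.85   1.976 -0.562  0.427  0.622] F [0.1 0.3 0. ] w 0.088
xyz [-0.0658 -0.1384  0.0461] rot [-0.0004  0.0002 -0.0007] mm [ -49.3 -103.8   34.6] deg 0.1
xyz [-0.1576 -0.1383 -0.0849] rot [-0.0004  0.0002 -0.0007] mm [-118.2 -103.8  -63.7] deg 0.1
```

View pics/s12.png

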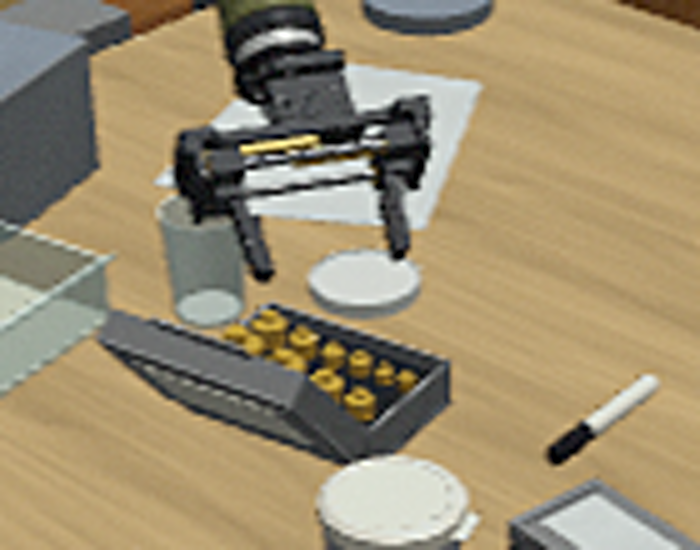

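The lid lies back fully open. Retract upward and toward the robot, then check.

```bash
python3 -m inch '{"xyz":[[-0.035,-0.01,-0.05],[-0.07,-0.03,-0.08],[-0.11,-0.07,-0.09],[-0.158,-0.138,-0.085],[-0.158,-0.138,-0.085],[-0.158,-0.138,-0.085]],"rotation":[[0,0,0],[0,0,0],[0,0,0],[0,0,0],[0,0,0],[0,0,0]]}' 0
python3 - <<'E'
from nx import *
st()
d=cam("scene"); crop(d,240,110,140,110,5,"pics/s13.png")
c=cam("top"); crop(c,200,140,250,180,3.2,"pics/t13.png")
cv2.imwrite("pics/sf.png",d["color"]);cv2.imwrite("pics/tf.png",c["color"])
E
```

```text
time: 15.35
ee_pos: [0.3998, -0.1264, 0.271]
eef_rot: [0.15, 0.827, 0.475, -0.261]
wrist_force: [-0.1, -0.3, -0.4]
gripper_width: 0.088
t 15.35 p [ 0.3998 -0.1264  0.271 ] x [ 0.413  0.707 -0.574] y [ 0.864 -0.504  0.001] j [ 1.389  0.826 -0.946  2.17  -0.601  0.582  0.61 ] F [-0.1 -0.3 -0.4] w 0.088
```

View pics/s13.png

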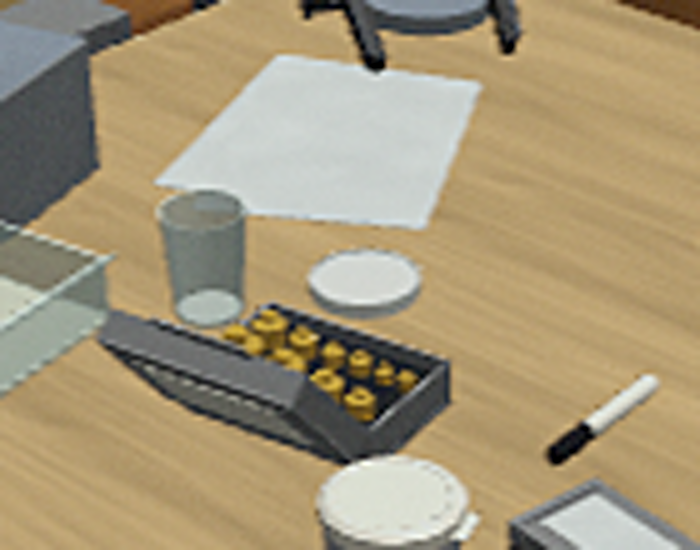

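View pics/t13.png

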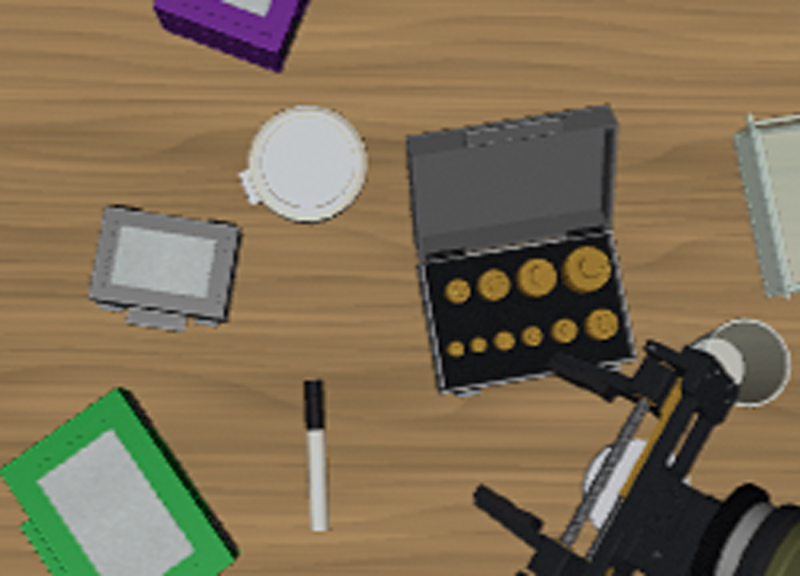

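```bash
python3 - <<'E'
from nx import *
from t3 import H,cx,cy
c=cam("top")
for n,a,b in(("FL",-.115,.085),("FR",-.115,-.085)):
    print(n,((pr(c,H+a*cx+b*cy)-[200,140])*3.2).round(1))
print("pot",at(c,*px(307,163,200,140,3.2),.072).round(3))
# bystander drift: initial vs now image diff outside the work area
a=cv2.imread("pics/top0.png").astype(int); d=np.abs(a-c["color"].astype(int)).max(2)
for nm,(u,v,w,h) in dict(dish=(428,160,98,75),small=(225,200,55,46),spare=(148,188,48,46),jug=(85,135,75,55),flask=(132,240,50,35),marker=(288,255,20,55)).items(): print(nm,(d[v:v+h,u:u+w]>40).sum())
st()
E
```

```text
FL [439.4 393.6]
FR [636.1 360. ]
pot [0.617 0.023 0.072]
dish 0
small 10
spare 0
jug 0
flask 0
marker 0
t 15.5 p [ 0.4005 -0.1256  0.271 ] x [ 0.412  0.708 -0.574] y [ 0.865 -0.502  0.001] j [ 1.386  0.827 -0.946  2.169 -0.601  0.583  0.611] F [ 0.6 -0.  -0.3] w 0.0882
```

```bash
python3 - <<'E'
from cell import ctrl
print(ctrl.hand_in())
E
```

```text
the job is handed in; nothing more can be done
None
```

The large grey case is open, with its lid lying back by itself, and the job was handed in at about 15.5 s.

**What I did**
- I pushed the pot about 160 mm to the robot's left, between two part-open fingertips. It stayed upright, now at (0.617, 0.023).
- I then put one fingertip under the lid's front lip, followed the hinge arc past upright, and let the lid fall open. I retracted before handing in.

**Last checks**
- **Lid and pot:** The lid lies back by itself in both views, with roughly 30 to 35 mm between it and the pot. The pot centre read the same before and after the lid opened.
- **Case position:** The front corners match the original fit to about 2 to 3 mm, which is within reading error.
- **Smaller case:** It looks shut and in place. About 10 pixels changed in its crop; I put that down to the pot now standing near it or to shading, but did not check further.
- **Other things:** The dish, spare pot, jug, flask and marker show no pixel change. The beaker and petri dish were partly behind the arm in the top view, so I checked them only by eye in the side view, where they look unmoved.
- **Forces:** Wrist force readings during the pushes stayed below about 5 N, and the robot was clear of everything at the end.

One approach pose ran into the lower limits of two wrist joints, which held within range. I changed the approach direction because of it, and nothing was touched.

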